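Hook the battery cover on the bench instrument and swing it shut

TASK

Close the open battery bay of the dark grey instrument with the teal cover: tilt the cover, hook its lip under the teal ledge of the instrument, and only then swing its other edge down until it lies flat and fully shut over the bay; let go of it. The cream vented panel belongs to another device: leave it where it is.

Things in the scene. Friction and masses are not known exactly. Their poses are not given: they have to be found in the camera images.
- instrument: Dark slate instrument, 150 x 110 mm, fixed, face down on the bench, an open battery bay with two gold cells on top. Origin: centre of its underside, z up, +x from the ledge end (far from the robot) to the tail (near). Flat seat for the cover at z=30 mm round the bay (bay x -38..38, y -28..28 mm). Tail stop: 10 mm high, rises from the seat at x=52 mm, 80 mm wide, flares outwards.
- battery_cover: Teal cover, loose, 75-155 g. Plate 92x80x6 mm (x,y,z); a lip, 60 mm wide, 4 mm thick, continues its underside 20 mm past the -x edge; solid grip rib centred on top, 44 mm along x, 16 mm wide in y, z 6..32 mm. Origin: centre of the underside, z up. Starts flat on the bench, lip roughly away from the robot. Shut: x along the instrument's x, origin near (0,0,30) mm there. No snap: its weight keeps it shut.
- lip (a point): Middle of the end edge of the teal cover's lip: (-66, 0, 2) mm in the cover's frame, axes as the cover's.
- ledge (a point): Middle of the free lower edge of the teal ledge on the instrument: (-50, 0, 42) mm in its frame, same axes. The ledge is the 5 mm thick roof (z 42..47) of a slot 12 mm high (z 30..42), 100 mm wide, open to +x, ending 20 mm deep at a wall (x=-70 mm). Lip end to plate tail is 112 mm; wall to tail stop 122 mm: the lip must go in with the cover tilted (about 20 degrees fits).
- vent_panel: Cream panel with dark vent slots and the same kind of rib, 92 x 80 x 32 mm, no lip, loose on the bench; a bystander. Origin: centre of its underside, z up. Also about: a black tray on a tilted stand between x 0.4 and 0.6, y -0.04 and 0.2 m, up to about 0.15 m high, and tall equipment at the back (x over 0.7 m): swing across above the front of the bench.
Not all that is in view belongs to the job. What is shaped like the instrument but green is not meant.

How it is judged:
By the outcome, as a careful person would: the job done as asked, in the order asked, and still so for the second after the job is handed in, with the robot touching nothing.
It also fails if it takes over 45 s, if anything falls off the work surface, if the arm or the gripper's body presses on something with over 40 N, if the wrist force passes 120 N, or if a joint passes its speed limit or range.

ROBOT

A 6-joint arm with a two-finger parallel gripper is mounted at the origin on a cart in front of the work surface, level with it; the furniture and walls round the work are solid. World frame = base frame: x ahead of the robot, y to its left, z up, the work surface at z = 0. Lengths are in mm, angles in degrees, forces in N, time in s.
With the tool pointing down it reaches from about 350 to 850 mm from the base axis. Payload 8.1 kg.
Tool frame: the origin (TCP) lies midway between the tips of the shut fingers; the grasp point (between the pads) lies 19 mm behind it; x points along the fingers, y is the direction in which the jaws open and shut, and the axes are right-handed (so a half turn about x gives the same grasp; the last joint's range is limited). The gripper opens to 85 mm and grips with 20 to 120 N. Pads are 22 mm wide; open, the fingers measure 114 mm over their backs; the gripper's body (76 mm by 85 mm) begins 54 mm behind the grasp point. The pads swing forward as they close: fully open they stand 13 mm farther back than shut.
Start: joints at [-75.997, 7.471, 85.268, -0, 87.261, -4.893], TCP at [194.332, -567.662, 194.192] pointing down, gripper open.
Joint ranges: [-169.43, 169.43], [-51.17, 129.36], [1.28, 143.12], [-76.62, 256.62], [0, 156.53], [-152.29, 152.29]. Speed limits (degrees/s): [136.94, 136.94, 159.86, 180, 180, 180].

INTERFACE

Orientations are given as [roll, pitch, yaw] about the fixed x, y, z axes, in that order (R = Rz(yaw) Ry(pitch) Rx(roll)).
In Python, from bench import r gives the robot as it stands.
- The arm moves only by the tool move_arm, never from a script. Its argument "deltas" is a list of rows, each a list of 2 entries, a list of its own where there are three numbers: the shift along the tool's x, y, z in mm, then the turn about the tool's x in degrees. A call has 1 to 12 rows; each row is the pose to reach, as a shift and turn from the pose measured when the call began, along the tool's axes at that moment; what a row does not reach only later rows make up. A row lasts 1/8 s, in which the tool goes at most 62.5 mm and 10.7 degrees, less where a joint would pass 70% of its speed; a pose out of reach is approached as far as the arm can. A call with a gripper value outside its range is refused whole. "jaw" is the opening, from -1 (shut) to 1 (fully open), set as the call begins (left out, the last holds). The fingers move at their own pace and stop on an object; "squeeze" is the grip in N (left out, the last holds). Time passes only in rows, so rows that repeat a pose let the fingers close. It gives the time, the measured TCP pose, the force and the opening at its end, in the units of the state.
- r.sense(): the state, without advancing time (a new reading comes with each control period).
- r.snapshot(name): name is "side" or "top"; returns (picture, depth): 400x640x3 uint8, red, green, blue; 400x640 float32, mm along the optical axis (not along the pixel's ray), 0 where there is no reading.
- r.get_calibration(name): a dict with "fovy" (degrees; the focal length in pixels is half the picture's height over the tangent of half this angle, whatever the lens; pixels are square), "cx", "cy" (the principal point, pixels), "position" and "attitude" of the camera in the world. Camera axes: x right, y down, z forward; pixel columns grow to the right and rows downward; lengths in mm; the calibration is good to about 2 mm. A picture is of the moment at which its call begins. get_calibration takes no time and is no camera call.
- r.hand_in(): hands the job in, once; it reports no verdict.
The state is a dict: "time": time; "joint_pos": joint angles; "qd": joint speeds; "joint_efforts": joint torques, N m; "tool_pos": TCP position; "tcp_rot": TCP orientation; "ft_force": force on the tool from outside, world axes, zero at the start; "wrist_torque": the same for the moment, N m; "finger_gap": finger opening in mm.
Only numpy, scipy, OpenCV 4.12 (cv2) and the standard library are available. Lean on these libraries where they do the work, as an engineer would, in place of code of your own. Each camera call takes 0.05 s, during which the arm holds its last target. There are 200 camera calls.

## Working session

There is one attempt and no reset: what is moved stays moved. The work goes in short steps, Python scripts to look and compute and a tool call to move; the robot and the scene stay as the last step left them, time stands still between calls to the robot, and variables do not carry over. Pictures are saved under pics/ and viewed, about 8 in all and at most 12, crops included, and the job is handed in when it is done.

Besides the shell and the picture viewer there is one more tool, called after "Emit:" as name(argument=value, ...), one argument or row to a line, values as JSON. move_arm: Moves the arm, as the interface text tells. Its arguments: {"type":"object","properties":{"deltas":{"type":"array","items":{"type":"array"}},"jaw":{"type":"number"},"squeeze":{"type":"number"}},"required":["deltas"]}

```bash
ls; mkdir -p pics
python3 - <<'E'
from bench import r
import cv2,numpy as np
for n in("top","side"):
    p,d=r.snapshot(n); cv2.imwrite(f"pics/{n}0.png",p[:,:,::-1]); np.save(f"{n}0.npy",d); np.save(f"{n}0p.npy",p); print(r.get_calibration(n))
s=r.sense();print(s)
E
```

```text
pics
{'fovy': 44.03406830336665, 'cx': 326.4034852433995, 'cy': 201.13666328438612, 'position': array([ 357.46684498, -127.50127265, 1516.25774226]), 'attitude': array([-172.76616119,    1.18566689,  -91.52124961])}
{'fovy': 46.547854634884416, 'cx': 320.16048059362487, 'cy': 194.031063990002, 'position': array([  -34.72851993, -1496.61475477,   861.16390032]), 'attitude': array([-117.7119347 ,   -0.20021956,  -23.68566412])}
{'time': 0.1, 'joint_pos': array([-7.59966801e+01,  7.51326677e+00,  8.53245012e+01,  7.68770315e-04,
        8.72617536e+01, -4.89392779e+00]), 'qd': array([-0.01033206, -0.08146384, -0.09781539, -0.07392865,  0.00759734,
        0.05707169]), 'joint_efforts': array([ 1.50356740e-03, -5.70954037e+01, -5.01938725e+01, -1.33320254e-04,
        8.16513406e-03, -2.36069519e-05]), 'tool_pos': array([ 194.20157898, -567.09612907,  193.20946908]), 'tcp_rot': array([-95.33596674,  89.90047543, 103.56124351]), 'ft_force': array([-0.11380232, -0.35539487,  0.51117431]), 'wrist_torque': array([-0.02575354,  0.02334961, -0.01527701]), 'finger_gap': 85.5790504378438}
```

View pics/top0.png

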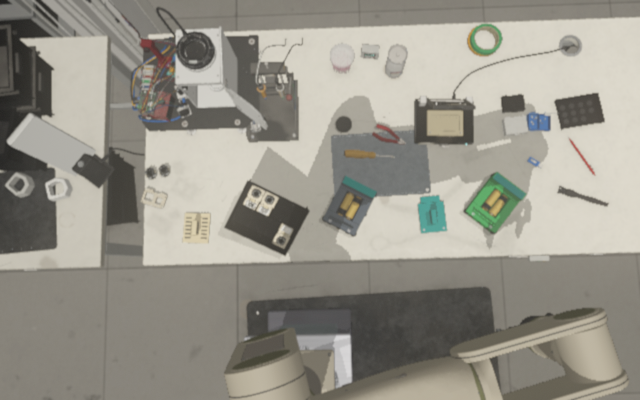

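View pics/side0.png

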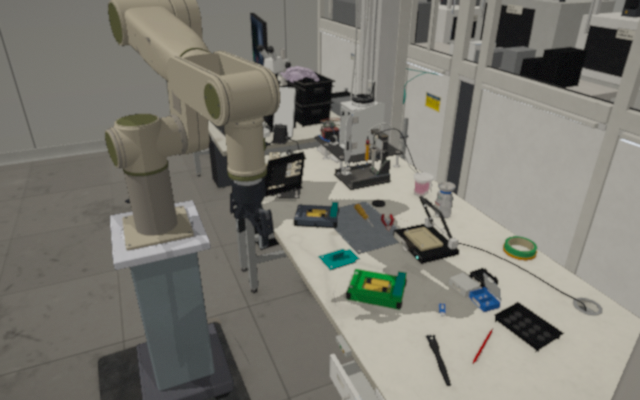

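Top view: dark slate instrument with gold cells at (348,206), with a lookalike in green at (495,204). The teal plate with rib is at (432,214) and the cream panel at (197,227). The slate one and the teal plate fit the description; I'll confirm with a crop and measure them.

```bash
cat > h.py <<'E'
import numpy as np,cv2
from bench import r
from scipy.spatial.transform import Rotation as R
def cloud(n,d):
    c=r.get_calibration(n); f=200/np.tan(np.radians(c['fovy']/2))
    v,u=np.mgrid[0:400,0:640]
    P=np.stack([(u-c['cx'])/f*d,(v-c['cy'])/f*d,d],-1)
    return P@R.from_euler('xyz',c['attitude'],degrees=True).as_matrix().T+c['position']
def proj(n,P):
    c=r.get_calibration(n); f=200/np.tan(np.radians(c['fovy']/2))
    q=(np.atleast_2d(P)-c['position'])@R.from_euler('xyz',c['attitude'],degrees=True).as_matrix()
    return np.c_[q[:,0]/q[:,2]*f+c['cx'],q[:,1]/q[:,2]*f+c['cy']]
def rect(P): # xy centre,size,angle
    (c,s,a)=cv2.minAreaRect(P[:,:2].astype(np.float32)); return np.round(c,1),np.round(s,1),round(a,1)
E
python3 - <<'E'
from h import *
p=np.load('top0p.npy');d=np.load('top0.npy');P=cloud('top',d)
hsv=cv2.cvtColor(p,cv2.COLOR_RGB2HSV)
teal=(hsv[...,0]>82)&(hsv[...,0]<98)&(hsv[...,1]>120)
def box(u0,u1,v0,v1):
    m=np.zeros(d.shape,bool);m[v0:v1,u0:u1]=1;return m
b=box(415,450,190,236)
m=teal&b
print('cover',m.sum(),rect(P[m]),np.percentile(P[m][:,2],[5,50,95]))
k=b&(P[...,2]>22);print('rib',k.sum(),rect(P[k]),P[k].mean(0))
print('bench z',np.median(P[box(455,465,200,230)][:,2]))
b=box(318,382,170,240)
m=teal&b;print('ledge',m.sum(),rect(P[m]),P[m].mean(0),np.percentile(P[m][:,2],[5,50,95]))
k=b&(P[...,2]>15);print('instr',k.sum(),rect(P[k]),P[k].mean(0))
g=b&(hsv[...,0]>15)&(hsv[...,0]<32)&(hsv[...,1]>110);print('cells',g.sum(),P[g].mean(0))
cv2.imwrite('pics/crop1.png',cv2.resize(p[165:245,315:460,::-1],None,fx=5.4,fy=5.4,interpolation=cv2.INTER_CUBIC))
E
```

```text
cover 77 (array([ 464. , -281.5]), array([ 60.4, 369.5]), 25.4) [-0.60734059  2.93916986  7.82250379]
rib 86 (array([ 418.6, -286. ]), array([ 40.9, 337.2]), 28.0) [ 481.62064654 -401.46253081  133.55265335]
bench z -1.2647322924817672<stdin>:13: RuntimeWarning: Mean of empty slice.
  ret = um.true_divide(
Traceback (most recent call last):
IndexError: index -1 is out of bounds for axis 0 with size 0
```

```bash
cat > m.py <<'E'
from h import *
p=np.load('top0p.npy');d=np.load('top0.npy');P=cloud('top',d)
hsv=cv2.cvtColor(p,cv2.COLOR_RGB2HSV)
print([hsv[v,u].tolist()+P[v,u].round().tolist() for u,v in((425,205),(432,214),(438,222),(432,228),(360,185),(352,182),(335,215),(349,206),(440,197))])
cv2.imwrite('pics/crop1.png',cv2.resize(p[165:245,315:460,::-1],None,fx=5.4,fy=5.4,interpolation=cv2.INTER_CUBIC))
E
python3 m.py
```

```text
[[86, 118, 160, 529.0, -403.0, 8.0], [86, 118, 155, 498.0, -418.0, 32.0], [85, 115, 160, 476.0, -440.0, 4.0], [86, 116, 162, 458.0, -421.0, 5.0], [85, 107, 121, 591.0, -204.0, 45.0], [85, 108, 120, 601.0, -181.0, 44.0], [90, 5, 94, 504.0, -127.0, 27.0], [20, 88, 116, 533.0, -170.0, 7.0], [30, 16, 203, 555.0, -454.0, -11.0]]
```

View pics/crop1.png

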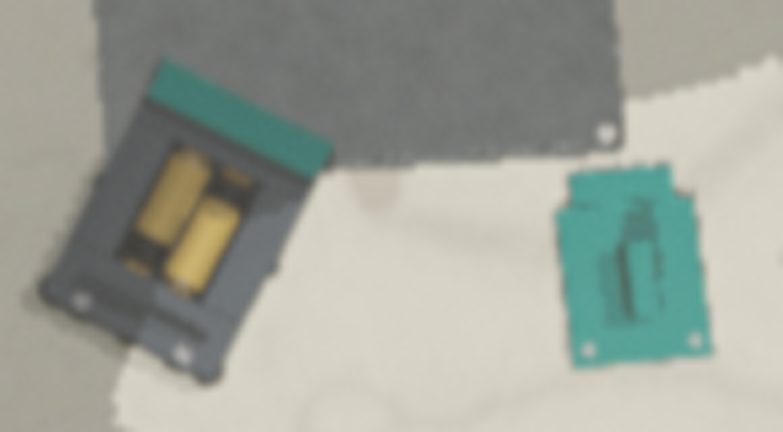

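The crop confirms it: slate instrument with teal ledge to the upper right (crop (245,115)), teal cover with the lip pointing up (crop (620,180)), away from the robot. Now a fit using ray/plane intersections.

```bash
cat >> h.py <<'E'
def ray(n,uv,z): # pixels -> points at height z
    c=r.get_calibration(n); f=200/np.tan(np.radians(c['fovy']/2)); uv=np.atleast_2d(uv).astype(float)
    D=np.c_[(uv[:,0]-c['cx'])/f,(uv[:,1]-c['cy'])/f,np.ones(len(uv))]@R.from_euler('xyz',c['attitude'],degrees=True).as_matrix().T
    C=c['position']; return C+D*((z-C[2])/D[:,2])[:,None]
E
cat > m.py <<'E'
from h import *
from scipy.optimize import minimize
p=np.load('top0p.npy');d=np.load('top0.npy')
hsv=cv2.cvtColor(p,cv2.COLOR_RGB2HSV)
teal=(hsv[...,0]>80)&(hsv[...,0]<98)&(hsv[...,1]>70)
def fit(mask,model,x0,z):
    # pose by soft IoU: signed distance of outline polygon in local frame
    u0,v0=np.argwhere(mask).min(0)[::-1]-6;u1,v1=np.argwhere(mask).max(0)[::-1]+7
    S=4; g=np.stack(np.meshgrid(np.arange(u0,u1,1/S),np.arange(v0,v1,1/S)),-1).reshape(-1,2)
    big=cv2.remap(mask.astype(np.float32),g[:,0].astype(np.float32).reshape(-1,1),g[:,1].astype(np.float32).reshape(-1,1),cv2.INTER_LINEAR).ravel()>.5
    W=ray('top',g,z)[:,:2]
    def cost(x):
        a=np.radians(x[2]);q=(W-x[:2])@np.array([[np.cos(a),-np.sin(a)],[np.sin(a),np.cos(a)]])
        ins=np.zeros(len(q))
        for (xa,xb,ya,yb) in model:
            s=np.minimum.reduce([q[:,0]-xa,xb-q[:,0],q[:,1]-ya,yb-q[:,1]]); ins=np.maximum(ins,1/(1+np.exp(-s)))
        return ((ins-big)**2).mean()
    best=min((minimize(cost,[x0[0],x0[1],a],method='Nelder-Mead',options=dict(initial_simplex=[[x0[0],x0[1],a],[x0[0]+15,x0[1],a],[x0[0],x0[1]+15,a],[x0[0],x0[1],a+8]])) for a in x0[2]),key=lambda o:o.fun)
    return best.x.round(1),round(best.fun,4),big.mean().round(3)
if __name__=="__main__":
    lab=cv2.connectedComponents(teal.astype(np.uint8))[1]
    cov=cv2.morphologyEx((lab==lab[222,438]).astype(np.uint8),cv2.MORPH_CLOSE,np.ones((5,5)))>0; led=lab==lab[185,360]
    print('cover (z4)',fit(cov,[(-46,46,-40,40),(-66,-46,-30,30)],[495,-420,],4) if 0 else fit(cov,[(-46,46,-40,40),(-66,-46,-30,30)],[495,-420,(170,180,190)],4))
    for xa in(-70,-75):print('instr by ledge',fit(led,[(xa,-50,-50,50)],[535,-165,(140,150,160)],47))
    P=cloud('top',d);c=lab==lab[222,438];print('cover z',np.percentile(P[c][:,2],[5,50,95]),'ledge z',np.median(P[led][:,2]))
    # instrument outline at seat: known pixels of rubber/bay: back side check
    Q=ray('top',[[349,206]],30);print('bay centre guess',Q.round(1))
    for q in('cover','ledge'):
        m=c if q=='cover' else led; print(q,m.sum(),rect(ray('top',np.argwhere(m)[:,::-1],4 if q=='cover' else 47)))
E
python3 m.py
```

```text
cover (z4) (array([ 492.9, -422.2,  183.6]), np.float64(0.0326), np.float64(0.421))
instr by ledge (array([ 532.8, -171.6,  150.9]), np.float64(0.0128), np.float64(0.166))
instr by ledge (array([ 530.6, -170.4,  150.8]), np.float64(0.0179), np.float64(0.166))
cover z [-1.34115403  4.93289499 29.50106172] ledge z 45.36699340627683
bay centre guess [[ 530.1 -169.7   30. ]]
cover 822 (array([ 502.5, -421.7]), array([107.4,  76.3]), 3.9)
ledge 253 (array([ 585.1, -200.3]), array([103.4,  21.7]), 61.3)
```

```bash
cat >> h.py <<'E'
def go(x,y,z,yaw): # tool-axis deltas to TCP target with tool y along world yaw (mod 180)
    s=r.sense();T=R.from_euler('xyz',s['tcp_rot'],degrees=True).as_matrix()
    ya=np.degrees(np.arctan2(T[1,1],T[0,1])); dy=(yaw-ya+90)%180-90
    turn=-dy # tool x points down
    print('t',round(s['time'],2),'tcp',s['tool_pos'].round(1),'xaxis',T[:,0].round(3),'yaw_y',round(ya,1),'j6',s['joint_pos'][5].round(1),'gap',s['finger_gap'].round(1),'F',s['ft_force'].round(1))
    print('delta',(T.T@(np.array([x,y,z])-s['tool_pos'])).round(1),'turn',round(turn,1))
E
python3 - <<'E'
from h import *
go(493,-422,70,93.6)
for a,b in(((0,0,30),151),):
    pass
I=np.array([532,-171]);e=np.array([np.cos(np.radians(151)),np.sin(np.radians(151))]);n=np.array([-e[1],e[0]])
for nm,q in dict(led_far=(-75,0),tailL=(-63,40),tailR=(-63,-40),lipL=(-175,30),lipR=(-175,-30),tail=(75,0)).items():
    w=I+q[0]*e+q[1]*n; print(nm,w.round(),proj('top',[w[0],w[1],20]).round())
P=cloud('top',np.load('top0.npy'))
for u,v in((350,154),(362,155),(378,156),(393,156),(384,138)):print((u,v),P[v,u].round())
E
```

```text
Traceback (most recent call last):
  File "h.py", line 23, in go
    print('t',round(s['time'],2),'tcp',s['tool_pos'].round(1),'xaxis',T[:,0].round(3),'yaw_y',round(ya,1),'j6',s['joint_pos'][5].round(1),'gap',s['finger_gap'].round(1),'F',s['ft_force'].round(1))
                                                                                                                                                ^^^^^^^^^^^^^^^^^^^^^
AttributeError: 'float' object has no attribute 'round'
```

```bash
sed -i "s/s\['finger_gap'\].round(1)/round(s['finger_gap'],1)/" h.py
python3 - <<'E'
from h import *
go(493,-422,70,93.6)
I=np.array([532,-171]);e=np.array([np.cos(np.radians(151)),np.sin(np.radians(151))]);n=np.array([-e[1],e[0]])
for nm,q in dict(led_far=(-75,0),tailL=(-63,40),tailR=(-63,-40),lipL=(-175,30),lipR=(-175,-30),tail=(75,0)).items():
    w=I+q[0]*e+q[1]*n; print(nm,w.round(),proj('top',[w[0],w[1],20]).round())
P=cloud('top',np.load('top0.npy'))
for u,v in((350,154),(362,155),(378,156),(393,156),(384,138)):print((u,v),P[v,u].round())
E
```

```text
t 0.1 tcp [ 194.2 -567.1  193.2] xaxis [-0.     0.002 -1.   ] yaw_y -71.1 j6 -4.9 gap 85.6 F [-0.1 -0.4  0.5]
delta [ 123.3  -40.3 -329.7] turn 15.3
led_far [ 598. -207.] [[361. 184.]]
tailL [ 568. -237.] [[370. 194.]]
tailR [ 606. -167.] [[347. 182.]]
lipL [ 671. -282.] [[384. 160.]]
lipR [ 700. -230.] [[367. 151.]]
tail [ 466. -135.] [[338. 228.]]
(350, 154) [ 691. -178.   27.]
(362, 155) [ 686. -215.   28.]
(378, 156) [ 684. -264.   19.]
(393, 156) [ 686. -312.    2.]
(384, 138) [ 741. -286.   14.]
```

Emit:
move_arm(
  deltas=[
    [[123,-40,-330],15],
    [[123,-40,-330],15],
    [[123,-40,-330],15],
    [[123,-40,-330],15],
    [[123,-40,-330],15],
    [[123,-40,-330],15],
    [[123,-40,-330],15],
    [[123,-40,-330],15],
  ],
  jaw=1,
  squeeze=20,
)

```text
time: 1.1
tool_pos: [493.0, -422.1, 70.0]
tcp_rot: [-58.8, 89.9, 125.1]
ft_force: [0.0, 0.7, -0.6]
finger_gap: 85.4
```

```bash
python3 -c "
from h import *
go(493,-422,13,93.6)"
```

```text
t 1.1 tcp [ 493.  -422.1   70. ] xaxis [-0.001  0.002 -1.   ] yaw_y -86.1 j6 41.0 gap 85.4 F [ 0.   0.7 -0.6]
delta [57.  -0.  -0.1] turn 0.3
```

Emit:
move_arm(
  deltas=[
    [[57,0,0],0],
    [[57,0,0],0],
    [[57,0,0],0],
  ],
)

```text
time: 1.48
tool_pos: [492.6, -423.3, 14.6]
tcp_rot: [-61.5, 89.9, 122.4]
ft_force: [-0.4, -0.4, 0.3]
finger_gap: 85.3
```

Emit:
move_arm(
  deltas=[
    [[0,0,0],0],
    [[0,0,0],0],
    [[0,0,0],0],
    [[0,0,0],0],
    [[0,0,0],0],
    [[0,0,0],0],
  ],
  jaw=-1,
  squeeze=20,
)

```text
time: 2.22
tool_pos: [492.6, -423.2, 14.5]
tcp_rot: [-60.9, 89.9, 122.9]
ft_force: [0.5, 0.2, -0.4]
finger_gap: -0.1
```

Emit:
move_arm(
  deltas=[
    [[-40,0,0],0],
    [[-80,0,0],0],
    [[-80,0,0],0],
    [[-80,0,0],0],
  ],
)

```text
time: 2.72
tool_pos: [492.5, -423.1, 94.1]
tcp_rot: [-58.2, 89.9, 125.7]
ft_force: [0.7, 0.7, -0.5]
finger_gap: -0.0
```

Run:
```python
from h import *
go(581,-280,95,16)
for n in('top','side'):
    p,d=r.snapshot(n); np.save(f'{n}1p.npy',p);np.save(f'{n}1.npy',d)
    u,v=proj(n,[493,-422,80])[0].astype(int); print(n,u,v)
    c=p[max(v-45,0):v+45,u-60:u+60,::-1]
    cv2.imwrite(f'pics/g{n}.png',cv2.resize(c,None,fx=3.2,fy=3.2,interpolation=cv2.INTER_CUBIC))
a=[cv2.imread(f'pics/g{n}.png') for n in('top','side')]
cv2.imwrite('pics/g.png',np.hstack(a))
```

```text
t 2.73 tcp [ 492.5 -423.1   94.1] xaxis [-0.001  0.001 -1.   ] yaw_y -86.1 j6 40.9 gap -0.0 F [ 0.7  0.7 -0.5]
delta [  -0.8 -136.8  -97.9] turn 77.9
top 436 214
side 336 238
```

View pics/g.png

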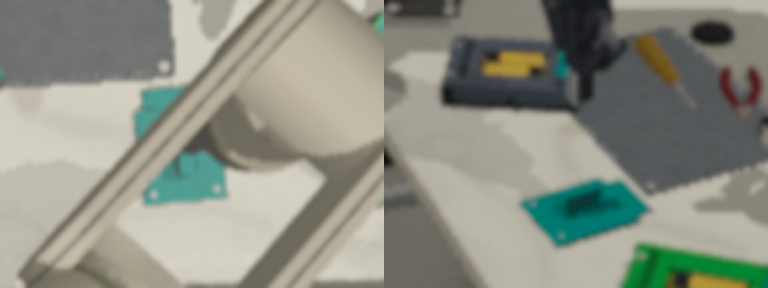

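Crop: the cover lies flat and the fingers closed on nothing. I'll check where the cover and gripper really are using the side depth.

Run:
```python
from h import *
for n in('top','side'):
    p=np.load(n+'1p.npy');P=cloud(n,np.load(n+'1.npy'));h=cv2.cvtColor(p,cv2.COLOR_RGB2HSV)
    m=(h[...,0]>80)&(h[...,0]<98)&(h[...,1]>70)
    k,lab,st,ce=cv2.connectedComponentsWithStats(m.astype(np.uint8))
    for i in range(1,k):
        if st[i,4]>60:
            Q=P[lab==i];print(n,st[i],np.median(Q,0).round(),rect(ray(n,np.argwhere(lab==i)[:,::-1],4)))
            t=Q[Q[:,2]>25];print('  high',len(t),t.mean(0).round() if len(t) else '', np.percentile(Q[:,2],[5,50,95]).round())
p=np.load('side1p.npy');P=cloud('side',np.load('side1.npy'))
for v in range(190,250,5):print(v,p[v,339],P[v,339].round())
print(proj('side',[[493,-422,3],[492,-423,94],[492,-423,32]]).round(),proj('top',[[492,-423,94]]).round())
```

```text
top [495 174  30  25 211] [ 574. -647.   46.] (array([ 580.7, -662.2]), array([102.2,  20.2]), 49.9)
  high 211 [ 575. -648.   46.] [40. 46. 51.]
top [342 176  35  22 282] [ 585. -201.   46.] (array([ 591.7, -202.4]), array([109.2,  25.2]), 61.3)
  high 282 [ 585. -201.   45.] [40. 46. 51.]
top [418 196  15  16  98] [ 542. -398.    3.] (array([ 541.1, -398. ]), array([22.7, 61.7]), 45.7)
  high 0  [-3.  3.  9.]
top [421 216  25  17 281] [ 467. -424.    6.] (array([ 470.9, -423.8]), array([44.4, 76.5]), 4.4)
  high 41 [ 477. -416.   82.] [ 0.  6. 34.]
side [319 249  40  21 498] [ 494. -431.    5.] (array([ 503.6, -422. ]), array([107.8,  79.8]), 3.6)
  high 57 [ 494. -426.   29.] [ 1.  5. 29.]
side [393 272  12  24 194] [ 576. -651.   46.] (array([ 609.3, -605.3]), array([108.7,  24.6]), 50.2)
  high 194 [ 577. -650.   45.] [40. 46. 48.]
190 [25 28 29] [ 480. -460.  267.]
195 [24 22 25] [ 485. -451.  245.]
200 [35 37 40] [ 483. -455.  232.]
205 [23 26 28] [ 485. -452.  214.]
210 [30 30 33] [ 502. -418.  176.]
215 [32 33 37] [ 485. -454.  181.]
220 [24 26 31] [ 493. -438.  154.]
225 [75 77 78] [ 495. -435.  134.]
230 [84 87 87] [ 580. -266.   -1.]
235 [167 164 152] [ 567. -293.   -3.]
240 [186 181 169] [ 555. -319.   -4.]
245 [184 180 167] [ 541. -347.   -3.]
[[336. 259.]
 [336. 235.]
 [336. 252.]] [[438. 214.]]
```

Run:
```python
from h import *
for n in('side','top'):
    d=np.load(n+'1.npy');P=cloud(n,d);p=np.load(n+'1p.npy')
    m=(np.hypot(P[...,0]-492,P[...,1]+423)<60)&(P[...,2]>40)&(P[...,2]<260)&(d>0)
    vu=np.argwhere(m);Q=P[m];o=np.argsort(Q[:,2])[:14]
    for i in o:print(n,vu[i][::-1],Q[i].round(),p[tuple(vu[i])])
p,d=r.snapshot('side');cv2.imwrite('pics/tip.png',cv2.resize(p[170:270,290:390,::-1],None,fx=6,fy=6,interpolation=cv2.INTER_CUBIC))
```

```text
side [336 226] [ 488. -429.  130.] [65 66 66]
side [337 226] [ 490. -432.  131.] [69 73 72]
side [340 225] [ 500. -432.  132.] [80 84 84]
side [336 225] [ 488. -429.  133.] [75 77 76]
side [339 225] [ 495. -435.  134.] [75 77 78]
side [337 225] [ 490. -433.  135.] [65 67 67]
side [338 225] [ 492. -435.  135.] [68 71 72]
side [333 223] [ 483. -419.  135.] [79 81 82]
side [335 225] [ 483. -432.  136.] [81 83 81]
side [334 224] [ 483. -426.  136.] [85 86 85]
side [336 224] [ 488. -428.  136.] [75 77 77]
side [341 224] [ 502. -435.  136.] [77 80 81]
side [339 224] [ 496. -433.  137.] [58 60 61]
side [334 223] [ 483. -425.  139.] [93 94 93]
top [440 217] [ 480. -420.  133.] [ 93 142 133]
top [439 215] [ 483. -411.  161.] [81 93 87]
top [435 217] [ 476. -397.  179.] [ 78 127 118]
top [434 217] [ 476. -394.  180.] [ 79 132 123]
top [436 217] [ 476. -399.  181.] [ 78 126 117]
top [432 217] [ 476. -388.  182.] [ 84 126 118]
top [437 217] [ 476. -401.  183.] [ 80 136 127]
top [433 217] [ 476. -390.  184.] [ 79 132 123]
top [438 215] [ 481. -404.  186.] [80 91 84]
top [438 216] [ 478. -403.  189.] [ 79 121 113]
top [437 215] [ 480. -400.  190.] [76 80 75]
top [436 216] [ 478. -397.  191.] [78 92 85]
top [437 216] [ 478. -400.  191.] [ 78 105  98]
top [436 215] [ 480. -397.  192.] [77 77 71]
```

View pics/tip.png

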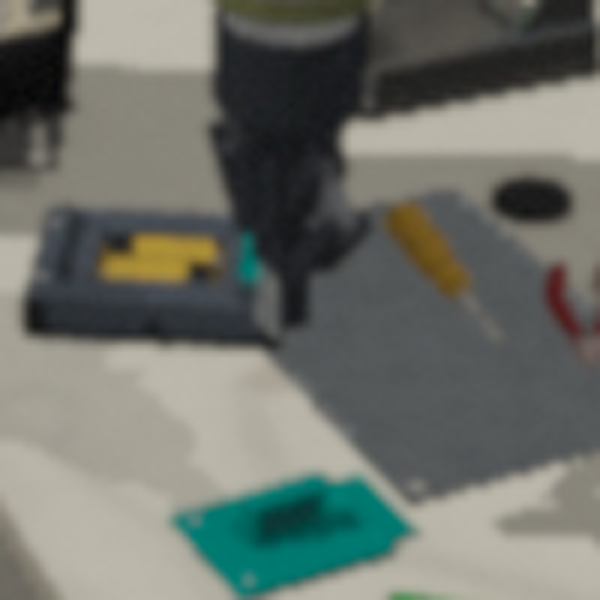

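The crop shows the fingertips at about (338,226) in the side view. Depth puts them at z≈130 while the reported TCP z is 94. So the real tips sit about 34 mm behind the reported TCP, which explains the miss: they closed above the rib. I'll correct for that, descending in stages and watching the force.

Emit:
move_arm(
  deltas=[
    [[30,0,0],0],
    [[60,0,0],0],
    [[80,0,0],0],
    [[95,0,0],0],
    [[95,0,0],0],
  ],
  jaw=1,
)

```text
time: 3.5
tool_pos: [490.7, -421.3, -3.9]
tcp_rot: [-51.4, 89.6, 132.5]
ft_force: [-0.5, 0.6, -0.3]
finger_gap: 85.3
```

Emit:
move_arm(
  deltas=[
    [[7,0,0],0],
    [[14,0,0],0],
    [[18,0,0],0],
    [[18,0,0],0],
  ],
)

```text
time: 4.0
tool_pos: [490.3, -421.0, -22.3]
tcp_rot: [-50.9, 89.6, 132.9]
ft_force: [-0.3, -0.1, 0.6]
finger_gap: 85.2
```

Emit:
move_arm(
  deltas=[
    [[0,0,0],0],
    [[0,0,0],0],
    [[0,0,0],0],
    [[0,0,0],0],
    [[0,0,0],0],
    [[0,0,0],0],
  ],
  jaw=-1,
  squeeze=20,
)

```text
time: 4.75
tool_pos: [490.5, -421.2, -22.0]
tcp_rot: [-50.7, 89.6, 133.1]
ft_force: [-0.2, -0.4, 1.5]
finger_gap: 15.6
```

Emit:
move_arm(
  deltas=[
    [[-20,0,0],0],
    [[-60,0,0],0],
    [[-85,0,0],0],
    [[-85,0,0],0],
  ],
)

```text
time: 5.25
tool_pos: [492.8, -423.5, 67.2]
tcp_rot: [-73.4, 90.0, 110.4]
ft_force: [0.4, 0.2, -0.9]
finger_gap: 15.3
```

Run:
```python
from h import *
go(581,-280,62,16)
p,d=r.snapshot('side');P=cloud('side',d);h=cv2.cvtColor(p,cv2.COLOR_RGB2HSV)
m=(h[...,0]>80)&(h[...,0]<98)&(h[...,1]>70)&(np.hypot(P[...,0]-490,P[...,1]+421)<90)&(d>0)
Q=P[m];print(m.sum(),np.percentile(Q[:,2],[3,20,50,80,97]).round());A=np.c_[Q[:,:2]-[490,-421],np.ones(len(Q))];k=Q[:,2]<np.median(Q[:,2])+7;print(np.linalg.lstsq(A[k],Q[k][:,2],rcond=None)[0])
```

```text
t 5.25 tcp [ 492.8 -423.5   67.2] xaxis [-0.     0.001 -1.   ] yaw_y -86.1 j6 40.9 gap 15.3 F [ 0.4  0.2 -0.9]
delta [   5.3 -137.2  -97.6] turn 77.9
459 [ 90.  92.  94.  97. 124.]
[-1.36066624e-02 -2.06657738e-02  9.35077808e+01]
```

Emit:
move_arm(
  deltas=[
    [[5,-17,-12],10],
    [[5,-34,-24],20],
    [[5,-51,-36],30],
    [[5,-69,-49],40],
    [[5,-86,-61],50],
    [[5,-103,-73],60],
    [[5,-120,-86],69],
    [[5,-137,-98],78],
    [[5,-137,-98],78],
    [[5,-137,-98],78],
  ],
)

```text
time: 6.55
tool_pos: [579.2, -279.1, 58.6]
tcp_rot: [35.2, 89.7, 141.2]
ft_force: [-0.2, -0.7, -1.5]
finger_gap: 15.7
```

Run:
```python
from h import *
go(581,-280,27,16)
p,d=r.snapshot('side');u,v=proj('side',[581,-280,70])[0].astype(int);print(u,v)
cv2.imwrite('pics/over.png',cv2.resize(p[v-50:v+50,u-60:u+60,::-1],None,fx=6,fy=6,interpolation=cv2.INTER_CUBIC))
```

```text
t 6.55 tcp [ 579.2 -279.1   58.6] xaxis [-0.005  0.004 -1.   ] yaw_y -164.0 j6 133.6 gap 15.7 F [-0.2 -0.7 -1.5]
delta [31.6 -1.5 -1.5] turn 0.0
341 213
```

View pics/over.png

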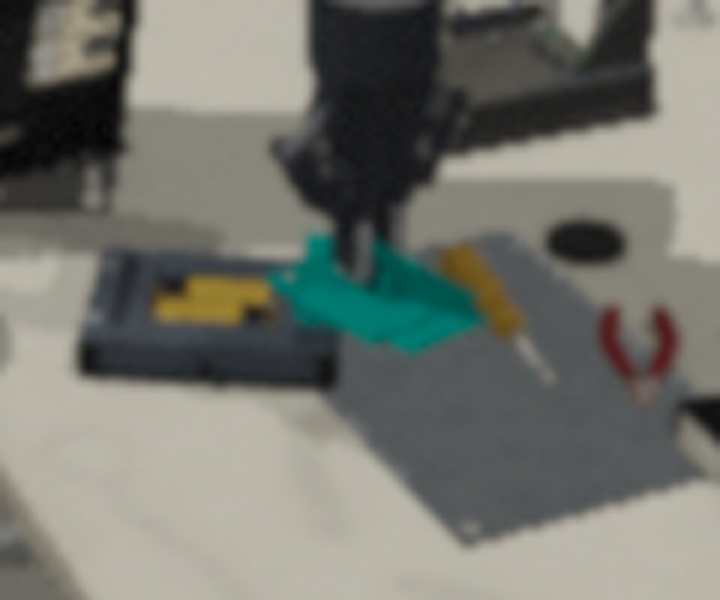

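The cover is held level over the ledge corner, tail over the instrument and lip over free bench. I'm pressing it down gently to tilt it in the grip.

Emit:
move_arm(
  deltas=[
    [[15,0,0],0],
    [[25,0,0],0],
    [[30,0,0],0],
    [[33,0,0],0],
    [[36,0,0],0],
    [[36,0,0],0],
  ],
)

```text
time: 7.35
tool_pos: [579.5, -280.0, 24.0]
tcp_rot: [40.3, 89.8, 146.3]
ft_force: [-2.2, -0.8, 3.1]
finger_gap: 15.6
```

Emit:
move_arm(
  deltas=[
    [[2,0,0],0],
    [[4,0,0],0],
    [[6,0,0],0],
    [[6,0,0],0],
  ],
)

```text
time: 7.85
tool_pos: [580.5, -282.4, 20.2]
tcp_rot: [129.8, 89.9, -124.3]
ft_force: [-3.5, -5.8, 7.3]
finger_gap: 15.5
```

```bash
cat > tilt.py <<'E'
from h import *
import sys
# measure held cover: plane fit of plate top from the side camera, in frame of lip direction (deg)
lip=float(sys.argv[1]); s=r.sense();c=s['tool_pos'];print(s['time'],c.round(1),s['ft_force'].round(1),round(s['finger_gap'],1))
p,d=r.snapshot('side');P=cloud('side',d);h=cv2.cvtColor(p,cv2.COLOR_RGB2HSV)
e=np.array([np.cos(np.radians(lip+180)),np.sin(np.radians(lip+180))]);n=np.array([-e[1],e[0]])
m=(h[...,0]>80)&(h[...,0]<98)&(h[...,1]>70)&(d>0)
Q=P[m];L=np.c_[(Q[:,:2]-c[:2])@e,(Q[:,:2]-c[:2])@n,Q[:,2]];L=L[(abs(L[:,0])<80)&(abs(L[:,1])<45)]
X=L[(abs(L[:,1])>13)]
for _ in range(6):
    k=np.linalg.lstsq(np.c_[X[:,:2],np.ones(len(X))],X[:,2],rcond=None)[0];res=X[:,2]-np.c_[X[:,:2],np.ones(len(X))]@k;X=X[abs(res)<max(4,2*res.std())]
print('n',len(X),'tilt(tail up)',np.degrees(np.arctan(k[:2])).round(1),'top z at grip',k[2].round(1),'x range',np.percentile(L[:,0],[1,99]).round(1))
E
python3 tilt.py -74
```

```text
7.85 [ 580.5 -282.4   20.2] [-3.5 -5.8  7.3] 15.5
n 220 tilt(tail up) [6.7 1.1] top z at grip 46.9 x range [-67.5  76.3]
```

Emit:
move_arm(
  deltas=[
    [[3,0,0],0],
    [[6,0,0],0],
    [[9,0,0],0],
    [[9,0,0],0],
  ],
)

```text
time: 8.4
tool_pos: [581.8, -285.4, 13.8]
tcp_rot: [-174.5, 89.6, -68.5]
ft_force: [-2.8, -7.7, 6.8]
finger_gap: 15.5
```

```bash
python3 tilt.py -74
```

```text
8.4 [ 581.8 -285.4   13.8] [-2.8 -7.7  6.8] 15.5
n 234 tilt(tail up) [17.4  0.6] top z at grip 41.5 x range [-60.7  68.6]
```

Tilt is 17° as wanted. Lift, then turn to the instrument's heading.

Emit:
move_arm(
  deltas=[
    [[-20,0,0],0],
    [[-40,0,0],0],
    [[-55,0,0],0],
    [[-55,0,0],0],
  ],
)

```text
time: 8.95
tool_pos: [583.2, -285.6, 71.3]
tcp_rot: [-159.6, 89.4, -53.7]
ft_force: [0.2, -0.8, -0.7]
finger_gap: 15.6
```

```bash
python3 tilt.py -74; python3 -c "
from h import *
go(512.4,-160.2,72,61)"
```

```text
8.95 [ 583.2 -285.6   71.3] [ 0.2 -0.8 -0.7] 15.6
n 234 tilt(tail up) [16.  -0.4] top z at grip 98.8 x range [-61.9  70. ]
t 9.0 tcp [ 582.3 -285.1   69.7] xaxis [ 0.004 -0.007 -1.   ] yaw_y -164.0 j6 133.6 gap 15.5 F [ 0.5  0.8 -1.6]
delta [ -3.4  32.9 139.3] turn -45.0
```

Emit:
move_arm(
  deltas=[
    [[-3,6,25],-9],
    [[-3,12,50],-18],
    [[-3,18,75],-27],
    [[-3,24,100],-36],
    [[-3,30,125],-45],
    [[-3,33,139],-45],
    [[-3,33,139],-45],
    [[-3,33,139],-45],
  ],
)

```text
time: 10.0
tool_pos: [512.8, -161.1, 71.7]
tcp_rot: [149.9, 89.5, -59.2]
ft_force: [-0.7, 0.1, -0.9]
finger_gap: 15.3
```

```bash
python3 tilt.py -29
python3 - <<'E'
from h import *
go(512.4,-160.2,30,61)
p,d=r.snapshot('side');u,v=proj('side',[520,-165,70])[0].astype(int);print(u,v)
cv2.imwrite('pics/pre.png',cv2.resize(p[v-45:v+45,u-55:u+55,::-1],None,fx=6.5,fy=6.5,interpolation=cv2.INTER_CUBIC))
E
```

```text
10.0 [ 512.8 -161.1   71.7] [-0.7  0.1 -0.9] 15.3
n 176 tilt(tail up) [15.9  0.8] top z at grip 99.3 x range [-79.   42.6]
t 10.05 tcp [ 512.8 -161.3   71.7] xaxis [ 0.004 -0.007 -1.   ] yaw_y -119.2 j6 96.5 gap 15.1 F [ 0.4  0.  -1.5]
delta [41.7 -0.9  1.2] turn -0.2
311 202
```

View pics/pre.png

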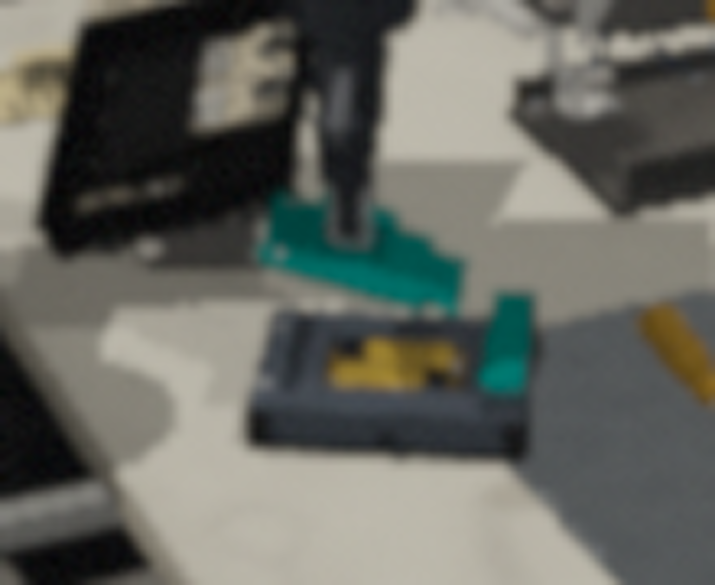

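The tilted cover hangs over the instrument, lip end at crop (450,300) pointing at the ledge at (510,340), all clear. Lower, then slide the lip in along tool -z.

Emit:
move_arm(
  deltas=[
    [[15,0,1],0],
    [[30,0,1],0],
    [[38,-1,1],0],
    [[42,-1,1],0],
    [[42,-1,1],0],
  ],
)

```text
time: 10.72
tool_pos: [512.4, -160.1, 29.3]
tcp_rot: [147.4, 89.5, -61.8]
ft_force: [0.1, 0.0, -1.8]
finger_gap: 15.7
```

```bash
python3 tilt.py -29; python3 -c "
from h import *
go(512.4-26*-.875,-160.2-26*.485,29,61)"
```

```text
10.725 [ 512.4 -160.1   29.3] [ 0.1  0.  -1.8] 15.7
n 178 tilt(tail up) [17.   0.7] top z at grip 57.1 x range [-79.1  42. ]
t 10.78 tcp [ 512.8 -160.2   29.8] xaxis [ 0.004 -0.007 -1.   ] yaw_y -119.1 j6 96.6 gap 15.5 F [ 0.4 -0.8 -1.6]
delta [  1.    0.1 -25.6] turn -0.1
```

Emit:
move_arm(
  deltas=[
    [[0,0,-5],0],
    [[0,0,-10],0],
    [[0,0,-14],0],
    [[0,0,-17],0],
    [[0,0,-17],0],
  ],
)

```text
time: 11.4
tool_pos: [527.8, -168.7, 29.9]
tcp_rot: [150.6, 89.5, -58.5]
ft_force: [-1.1, 0.2, -2.2]
finger_gap: 15.4
```

```bash
python3 tilt.py -29
python3 - <<'E'
from h import *
p,d=r.snapshot('side');u,v=proj('side',[535,-175,50])[0].astype(int);print(u,v)
cv2.imwrite('pics/ins.png',cv2.resize(p[v-35:v+35,u-45:u+45,::-1],None,fx=8,fy=8,interpolation=cv2.INTER_CUBIC))
E
```

```text
11.4 [ 527.8 -168.7   29.9] [-1.1  0.2 -2.2] 15.4
n 208 tilt(tail up) [13.5 -1.5] top z at grip 58.6 x range [-78.7  49.2]
316 207
```

View pics/ins.png

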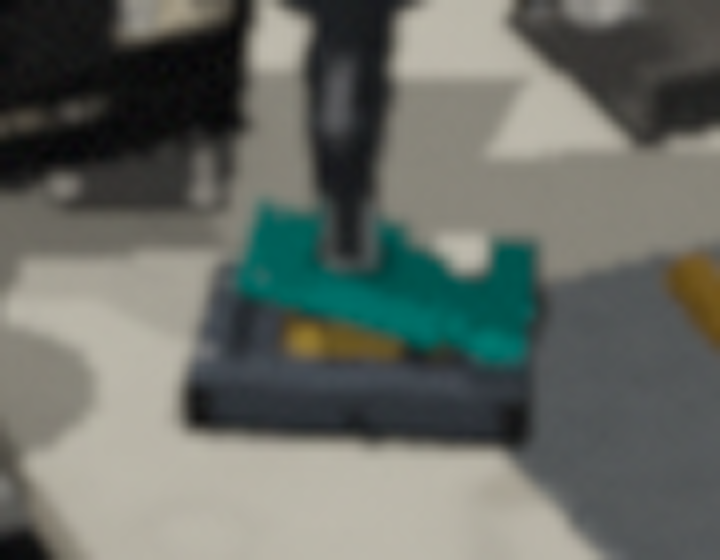

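The lip end runs in beneath the ledge (crop (470,325)), with the tail still raised over the stop. Continue to near the wall.

Emit:
move_arm(
  deltas=[
    [[1,0,-3],0],
    [[1,0,-6],0],
    [[1,0,-9],0],
    [[1,0,-9],0],
  ],
)

```text
time: 12.0
tool_pos: [535.4, -172.9, 28.7]
tcp_rot: [148.5, 89.5, -60.6]
ft_force: [0.7, -0.7, -1.6]
finger_gap: 15.3
```

```bash
python3 tilt.py -29; python3 -c "
from h import *
I=np.array([532.5,-171.4]);e=np.array([-.8746,.4848]);s=r.sense();print('xg,yg',(s['tool_pos'][:2]-I)@e,(s['tool_pos'][:2]-I)@[-e[1],e[0]])"
```

```text
12.0 [ 535.4 -172.9   28.7] [ 0.7 -0.7 -1.6] 15.3
n 206 tilt(tail up) [13.2  0. ] top z at grip 57.6 x range [-72.9  54.3]
xg,yg -3.2247561452677647 -0.09275678001511838
```

Emit:
move_arm(
  deltas=[
    [[3,0,1],0],
    [[6,0,2],0],
    [[9,0,2],0],
    [[12,0,3],0],
    [[15,0,4],0],
    [[16,0,4],0],
    [[16,0,4],0],
  ],
)

```text
time: 12.92
tool_pos: [531.6, -170.8, 13.0]
tcp_rot: [146.7, 89.6, -62.4]
ft_force: [-3.5, 1.4, 4.7]
finger_gap: 15.3
```

```bash
python3 tilt.py -29
```

```text
12.925 [ 531.6 -170.8   13. ] [-3.5  1.4  4.7] 15.3
n 232 tilt(tail up) [ 0.5 -1.2] top z at grip 42.8 x range [-76.4  50.3]
```

Emit:
move_arm(
  deltas=[
    [[2,0,1],0],
    [[4,0,1],0],
    [[6,0,1],0],
    [[6,0,1],0],
  ],
)

```text
time: 13.48
tool_pos: [530.7, -170.3, 6.9]
tcp_rot: [146.6, 89.6, -62.5]
ft_force: [-3.8, 2.2, 4.1]
finger_gap: 15.2
```

```bash
python3 tilt.py -29
python3 - <<'E'
from h import *
p,d=r.snapshot('side');u,v=proj('side',[535,-175,50])[0].astype(int)
cv2.imwrite('pics/dn.png',cv2.resize(p[v-35:v+35,u-45:u+45,::-1],None,fx=8,fy=8,interpolation=cv2.INTER_CUBIC))
E
```

```text
13.475 [ 530.7 -170.3    6.9] [-3.8  2.2  4.1] 15.2
n 242 tilt(tail up) [-4.1 -1.2] top z at grip 36.7 x range [-77.5  47.7]
```

View pics/dn.png

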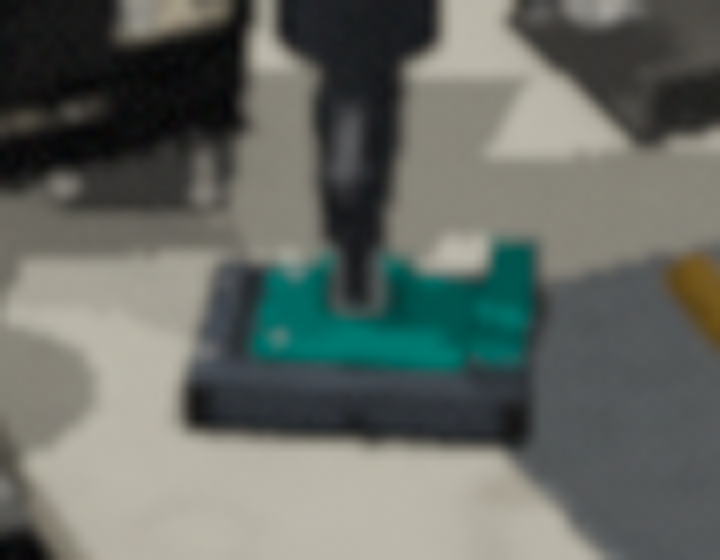

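It now looks flat, with the tail inside the stop. A small final press, then release and retreat.

Emit:
move_arm(
  deltas=[
    [[2,0,0],0],
    [[3,0,0],0],
    [[3,0,0],0],
  ],
)

```text
time: 13.95
tool_pos: [531.1, -170.4, 5.4]
tcp_rot: [148.1, 89.5, -61.0]
ft_force: [-9.4, 4.1, 17.2]
finger_gap: 15.4
```

Emit:
move_arm(
  deltas=[
    [[0,0,0],0],
    [[0,0,0],0],
    [[0,0,0],0],
    [[0,0,0],0],
    [[0,0,0],0],
  ],
  jaw=1,
)

```text
time: 14.58
tool_pos: [531.0, -170.4, 5.2]
tcp_rot: [146.9, 89.6, -62.2]
ft_force: [-0.7, 0.3, 1.2]
finger_gap: 85.4
```

Emit:
move_arm(
  deltas=[
    [[-30,0,0],0],
    [[-70,0,0],0],
    [[-120,0,0],0],
    [[-150,0,0],0],
    [[-150,0,0],0],
  ],
)

```text
time: 15.2
tool_pos: [532.6, -170.3, 158.9]
tcp_rot: [164.8, 89.2, -44.4]
ft_force: [-0.4, -0.5, -1.0]
finger_gap: 85.0
```

Run:
```python
from h import *
s=r.sense();print(s['time'],s['tool_pos'],s['ft_force'],s['finger_gap'])
p,d=r.snapshot('side');P=cloud('side',d);u,v=proj('side',[535,-175,50])[0].astype(int)
cv2.imwrite('pics/fin.png',cv2.resize(p[v-35:v+35,u-45:u+45,::-1],None,fx=8,fy=8,interpolation=cv2.INTER_CUBIC))
I=np.array([532.5,-171.4]);e=np.array([-.8746,.4848]);n=np.array([-e[1],e[0]])
h=cv2.cvtColor(p,cv2.COLOR_RGB2HSV);m=(h[...,0]>80)&(h[...,0]<98)&(h[...,1]>70)&(d>0)
Q=P[m];L=np.c_[(Q[:,:2]-I)@e,(Q[:,:2]-I)@n,Q[:,2]]
for a,b in((-44,-30),(-30,-15),(-15,0),(0,15),(15,30),(30,44)):
    k=(L[:,0]>a)&(L[:,0]<b)&(abs(L[:,1])>14)&(abs(L[:,1])<40);print(a,b,k.sum(),np.median(L[k,2]).round(1))
k=(abs(L[:,1])<42)&(abs(L[:,0])<70)&(L[:,2]<41);print('range x',np.percentile(L[k,0],[1,99]).round(1),'y',np.percentile(L[k,1],[1,99]).round(1))
```

```text
15.2 [ 532.61074063 -170.29317349  158.9366387 ] [-0.3953169  -0.50869378 -1.03992051] 85.03708731171815
-44 -30 31 34.6
-30 -15 26 33.9
-15 0 19 34.9
0 15 20 32.6
15 30 28 34.1
30 44 26 34.1
range x [-50.6  48.2] y [-37.2  41.4]
```

View pics/fin.png

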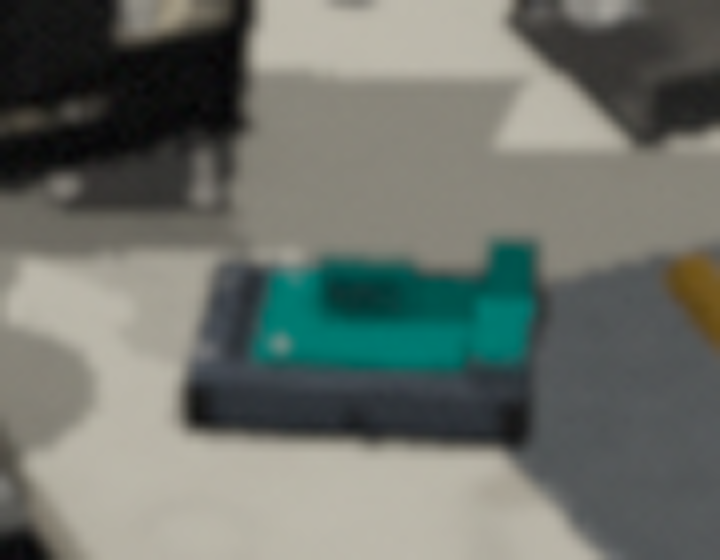

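The cover lies flat and shut: its top reads an even 34 mm along its length, against 36 expected, and this camera reads the ledge about 1.5 mm low too. The lip is under the ledge and the gripper is clear.

```bash
python3 -c "
from bench import r
print(r.hand_in())"
```

```text
the job is handed in; nothing more can be done
None
```

The teal cover is shut over the dark instrument's battery bay, and I handed the job in at about 15 s. I gripped the cover by its rib and tilted it to about 16° by pressing its tail down on the instrument's ledge corner. Then I slid the lip under the ledge to about 3 mm short of the wall, swung the tail down, pressed lightly, let go and backed off.

**Last checks:**
- **Flat:** the cover's top reads 33–35 mm along its whole length. 36 mm is expected, and the cameras read the ledge about 1.5 mm low too.
- **Seated:** the side picture shows the lip under the ledge and the tail inside the stop.
- **Clear:** the gripper is open and about 150 mm above the cover, with only about 1 N on the wrist. The highest wrist force I read was about 20 N.
- **Vent panel:** I never went near the cream panel, but I did not measure it again at the end.

**What failed or disagreed:**
- **First grasp:** it closed on nothing, because the real fingertips are about 34 mm behind the reported TCP. I measured that in the side view and allowed for it from then on.
- **Tilt readings:** once the lip was under the ledge, the teal ledge spoiled the tilt readings. For the closing swing I relied on the tool position, the force and the pictures.

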